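# Clip the keeper plate onto a valve stem

### The job

Swing the valve's keeper plate home by pushing it near its free corner, so that its notch goes fully round the stem. Then lay the spring clip on the plate with its mouth facing the stem and, using the fork tool and not the gripper itself, push the clip sideways into the stem's groove until it snaps fully in. Finally set the fork tool down flat on the bench, and leave everything else where it is.

Things in the scene. Friction and masses are not known exactly. Their poses are not given: they have to be found in the camera images.
- valve: Fixed aluminium valve body lying flat on the bench: block 200 (x) x 240 (y) mm, flat top 50 mm above the bench, on a 220 x 260 mm foot 10 mm high. Origin: centre of its underside; z up. Place and heading vary (up to 15 degrees). Vertical stem at x = 30, y = 25 mm; pivot pin of the keeper plate at x = 30, y = -75 mm. The clip goes on in the valve's +x direction, over the keeper plate.
- groove (a point): Point on the stem's axis at the bottom of its groove, level with the keeper plate's top (62 mm above the bench). Axes as the valve's. The stem is 40 mm in diameter; the groove is 30 mm in diameter and 13 mm high, upward from this point; above it is a 40 mm head whose top is 28 mm above this point.
- pin (a point): Point on the axis of the keeper plate's pivot pin, 62 mm above the bench, 100 mm from the stem's axis in the valve's -y direction. Axes as the valve's. A round head of 24 mm diameter stands 6 mm above it.
- plate (a joint): Angle in rad of the keeper plate about its pin, counter-clockwise seen from above. 0 = fully home against its stop, notch round the stem, sides parallel to the valve's; starts at 0.3 to 0.65. A stiff pivot (0.25 N m of friction) keeps it where it is left. To close it, push the edge that faces the robot, near the free corner, towards the stem.
- plate_corner (a point): Free corner, at the top, of the grey-painted steel keeper plate (137 x 185 x 12 mm, underside 50 mm above the bench); axes turn with the plate. In these axes, from the pin: corner at x = -105, y = 150 mm; plate from x = -105 (the edge to push) to 32, y = -35 to 150 mm; notch for the stem from x = -22 out to the +x edge, y = 74 to 124 mm.
- clip: Loose dark spring-steel clip, 90 mm long, 60 mm wide, lying flat, 110 to 180 g. Origin: centre of its bore, on its underside; x points out of its mouth, z up. Solid bridge 9 mm thick, 60 mm wide, from x = -15.5 to -40 mm. Two sprung jaws, 56 mm wide over both, reach to x = 20 mm. Snapping over the groove takes about 13 to 20 N; when seated the bore is on the stem's axis.
- clip_tail (a point): Middle of the clip's tail, on its underside, at x = -55 mm in the clip's axes. The tail is a block 16 mm wide (y), 20 mm high, from x = -40 to -70 mm in the clip's axes: take the clip by it, across y. The fork's prongs pass on either side of it and push on the back face of the bridge (x = -40).
- fork: Loose fork tool, 135 mm long, 240 to 390 g, standing on its flat underside. Origin: on its underside, under the handle; x points to the prongs, z up. Black handle block from x = -60 to 15 mm, 24 mm wide (y), 46 mm high: take it from above, across y, as at x = -15 mm. Dark steel yoke, 46 mm wide, from x = 29 to 41 mm; the prongs start there.
- fork_tip (a point): Midway between the ends of the fork tool's two prongs, on its underside, at x = 75 mm in the tool's axes. The prongs run from x = 41 to 75 mm, 14 mm high, each 12 mm wide, with a 22 mm gap between them. Their ends push on the clip.
- washer: Bystander: loose flat steel ring, 48 mm diameter, 8 mm high, lies ahead of the clip's mouth. Origin: centre of its underside.
- nut_post: Bystander: loose brass fitting, 40 mm diameter, 45 mm high, stands ahead of the fork tool's prongs. Origin: centre of its underside.
- gauge_block: Bystander: loose dark steel block, 30 x 50 x 30 mm, stands behind the fork tool's handle. Origin: centre of its underside.
- cap: Bystander: loose white plastic cup-like cap, 70 mm diameter, 50 mm high, on the left. Origin: centre of its underside.
- oil: Bystander: loose grey bottle, 60 mm diameter, 160 mm high, on the right. Origin: centre of its underside.
- spanner: Bystander: loose spanner, 180 mm long, lying on the far left. Origin: on the bench under its middle.
- torch: Bystander: loose black torch, 120 mm long, 36 mm high, lying on the far right. Origin: on the bench under its middle.
Things that resemble listed ones, but are neither listed nor needed, are in the scene too. What is shaped like the clip but pink or turquoise is not meant.

How it is judged (in metres and radians):
On the way, in this order (a step that is already met when the one before it is completed fails the run):
1. the keeper plate is swung fully home (value of joint plate below 0.03 rad), for 0.2 s.
2. the fork tool pushes the clip towards the groove over the home plate (value of joint plate below 0.03 rad and contact force between fork and clip above 0.3 N and horizontal distance between clip and groove between 0.008 and 0.06 m and z of clip in the frame of groove above -0.006 m), for 0.02 s.
3. the clip is snapped into the groove (value of joint plate below 0.03 rad and horizontal distance between clip and groove below 0.003 m and z of clip in the frame of groove between -0.004 and 0.007 m and angle between clip's own z axis and vertical below 0.12 rad), for 0.2 s.
At the end, for the whole second after the job is handed in: Plate home within 0.03 rad; clip in the groove: bore within 3 mm of the stem axis, 4 mm below to 7 mm above the groove's bottom, flat within 0.12 rad; fork tool on its underside on the bench (within 8 mm, level within 0.15 rad), off the clip; both at rest (all of step 3 and height (world z) of fork below 0.008 m and angle between fork's own z axis and vertical below 0.15 rad and linear speed of each of fork, clip below 0.02 m/s and contact force between fork and clip below 0.1 N); the robot touches nothing.
It fails at once if the gripper or arm touches the clip within 30 mm (bore to stem axis) of its seat: it must be pushed on with the fork (horizontal distance between clip and groove below 0.03 m and (contact force between clip and the fingers above 0.5 N or contact force between clip and the arm above 0.5 N)).
It fails at once if a bystander is moved by more than 30 mm (distance of any of washer, nut_post, gauge_block, cap, oil, spanner, torch from where it was at the start of the episode above 0.03 m).
It also fails if it takes over 72 s, if anything falls off the work surface, if the arm or the gripper's body presses on something with over 40 N, if the wrist force passes 120 N, or if a joint passes its speed limit or range.

### The arm

A 6-joint arm with a two-finger parallel gripper is mounted at the origin on the work surface. World frame = base frame: x ahead of the robot, y to its left, z up, the work surface at z = 0. Lengths are in m, angles in degrees, forces in N, time in s.
With the tool pointing down it reaches from about 0.325 to 0.85 m from the base axis. Payload 15.5 kg.
Tool frame: the origin (TCP) lies at the very end of the fingers, on their centre line; the grasp point (between the pads) lies arm.grip_depth behind it (arm.grip_depth is the distance from the TCP to the grasp point, in m); z points along the fingers, y is the line along which they close (so a half turn about z gives the same grasp; the last joint's range is limited). The gripper opens to 91 mm and grips with 3 to 60 N. Pads are 32 mm wide; open, the fingers measure 118 mm over their backs; the gripper's body (76 mm by 178 mm) begins 60 mm behind the grasp point.
Start: joints at [63.054, 28.281, 77.091, -0, 74.628, -5.472], TCP at [0.229, 0.582, 0.214] pointing down, gripper open.
Joint ranges: [-166.48, 166.48], [-47.26, 123.95], [12.59, 153.08], [-70.14, 250.14], [6.76, 159.57], [-176.63, 176.63]. Speed limits (degrees/s): [108.29, 108.29, 147.25, 172.46, 172.46, 172.46].

### API

Orientations are given as a 3x3 rotation matrix whose columns are the frame's x, y, z axes.
In Python, from rig import arm gives the robot as it stands. Calls block until the motion is done:
- arm.move_to(position, orientation): joint-space move of the TCP to a pose.
- arm.move_l(position, orientation=None, feed=0.15): straight line of the TCP; orientation=None keeps the orientation; feed is the mean speed in m/s.
- arm.move_joints(angles): joint-space move.
- arm.grip(opening): finger opening in m; the grip force is fixed at half the most; returns when the fingers have stopped.
- arm.sleep(seconds).
- arm.solve_ik(position, orientation): joint angles nearest the present ones, or None.
- arm.snapshot(name): name is "scene" or "top" or "wrist"; returns the picture (480x640x3 uint8, red, green, blue); there is no depth.
- arm.get_calibration(name): a dict with "intrinsics" (3x3 intrinsics, pixels), "k1" (the pictures are not rectified: a ray, as slopes to the right and down, at radius r is drawn at 1 + k1 r^2 times it, then the intrinsics apply), "cam_to_world" (4x4, takes a point from camera to world coordinates). Camera axes: x right, y down, z forward; pixel columns grow to the right and rows downward; lengths in m; the calibration is good to about 2 mm. A picture is of the moment at which its call begins: read the wrist's pose just before it. get_calibration takes no time and is no camera call; for the wrist camera it gives the pose at the moment of the call.
A pose or a line that the arm cannot do raises arm.Unreachable and nothing moves.
- arm.sign_off(): hands the job in; it is judged then, once.
Readings, each from a call of its own:
- arm.current_t(): time.
- arm.current_joint_positions(): joint angles.
- arm.current_dq(): joint speeds.
- arm.current_tau(): joint torques, N m.
- arm.current_ee_pos(): TCP position.
- arm.current_tool_rot(): TCP orientation.
- arm.current_force(): force on the tool from outside, world axes, zero at the start.
- arm.current_torque(): the same for the moment, N m.
- arm.current_width(): finger opening in m.
- arm.current_grasp_force(): force on a finger pad.
Only numpy, scipy, OpenCV 4.12 (cv2) and the standard library are available. Lean on these libraries where they do the work, as an engineer would, in place of code of your own. Each camera call takes 0.05 s, during which the arm holds its last target. There are 200 camera calls.

## Working session

There is one attempt and no reset: what is moved stays moved. The work goes in short steps, each a Python script; the robot and the scene stay as the last script left them, time stands still between calls to the robot, and variables do not carry over. Pictures are saved under pics/ and viewed, at most 10 in all, crops included, and the job is handed in when it is done.

```bash
mkdir -p pics; ls
cat > h.py <<'E'
import numpy as np, cv2
from rig import arm
def snap(name,fn):
    c=arm.get_calibration(name); im=arm.snapshot(name)
    cv2.imwrite('pics/'+fn,cv2.cvtColor(im,cv2.COLOR_RGB2BGR)); np.savez('pics/'+fn[:-4]+'.npz',im=im,K=c['intrinsics'],k1=c['k1'],T=c['cam_to_world'])
    return im,c
def load(fn):
    d=np.load('pics/'+fn+'.npz'); return d['im'],dict(intrinsics=d['K'],k1=float(d['k1']),cam_to_world=d['T'])
def ray(c,uv):
    K=np.array(c['intrinsics']);T=np.array(c['cam_to_world']);k=c['k1']
    p=np.linalg.solve(K,np.c_[np.atleast_2d(uv),np.ones(len(np.atleast_2d(uv)))].T).T[:,:2]
    q=p.copy()
    for _ in range(20): q=p/(1+k*(q**2).sum(1,keepdims=True))
    return T[:3,3],(T[:3,:3]@np.c_[q,np.ones(len(q))].T).T
def onz(c,uv,z):
    o,d=ray(c,uv); return (o+d*((z-o[2])/d[:,2:3]))[:,:2]
def proj(c,P):
    K=np.array(c['intrinsics']);T=np.array(c['cam_to_world']);k=c['k1']
    P=np.atleast_2d(P); q=(P-T[:3,3])@T[:3,:3]; s=q[:,:2]/q[:,2:]; s=s*(1+k*(s**2).sum(1,keepdims=True))
    return s@K[:2,:2].T+K[:2,2]
def down(yaw):  # tool x axis heading yaw(deg), z down
    a=np.radians(yaw); return np.array([[np.cos(a),np.sin(a),0],[np.sin(a),-np.cos(a),0],[0,0,-1]])
E
python3 - <<'E'
from h import *
for n in('top','scene'):
    im,c=snap(n,n+'0.png'); print(n,np.round(c['cam_to_world'],3).tolist(),np.round(c['intrinsics'],1).tolist(),c['k1'])
print(arm.current_tool_rot().round(3) if hasattr(arm.current_tool_rot(),'round') else arm.current_tool_rot(),arm.grip_depth,arm.current_t(), arm.current_width())
E
```

```text
pics
top [[-0.015, -0.997, 0.077, 0.382], [-1.0, 0.015, 0.008, -0.007], [-0.009, -0.077, -0.997, 1.687], [0.0, 0.0, 0.0, 1.0]] [[548.4, 0.0, 321.1], [0.0, 548.4, 240.8], [0.0, 0.0, 1.0]] -0.04258377720150712
scene [[-0.613, 0.541, -0.576, 1.345], [0.79, 0.413, -0.452, 0.658], [-0.007, -0.732, -0.681, 1.071], [0.0, 0.0, 0.0, 1.0]] [[621.4, 0.0, 320.4], [0.0, 621.4, 237.9], [0.0, 0.0, 1.0]] 0.04743481318812447
[[-0.931  0.366 -0.   ]
 [ 0.366  0.931 -0.001]
 [ 0.    -0.001 -1.   ]] 0.0188 0.1 0.09135218999937886
```

View pics/top0.png

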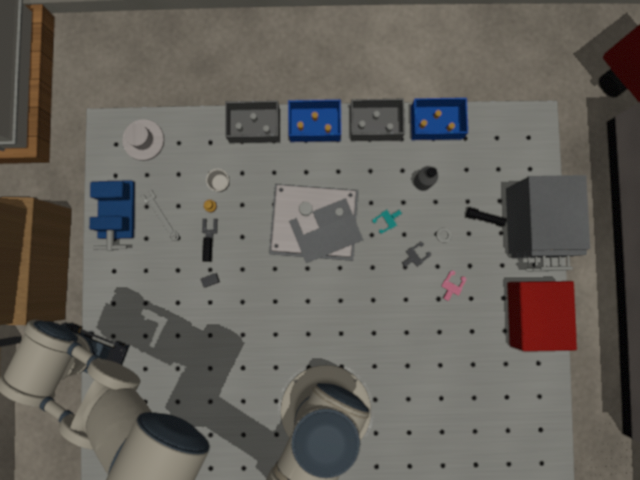

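View pics/scene0.png

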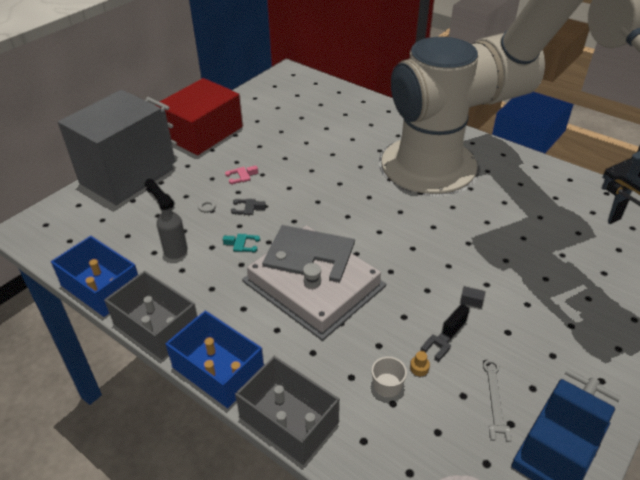

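The top view shows the valve at (315,222), with the stem at (306,209) and the pin at (340,211). The fork is at (208,240), with the nut_post ahead of it at (210,206) and the gauge_block behind it at (210,280). There are three clip-shaped things: turquoise (387,220), pink (453,285) and dark grey (416,256). The dark grey one is the clip, because its mouth faces the washer (443,235) and the text rules out the other two colours. Next come coarse positions and a confirming crop.

Run:
```python
from h import *
im,c=load('top0')
for n,uv,z in[('stem',(306,209),.09),('pin',(340,211),.068),('clip',(416,256),.005),('fork',(208,240),.03),('nut',(210,206),.045),('gauge',(210,280),.03),('washer',(443,235),.008),('cap',(218,180),.05),('oil',(427,176),.1),('turq',(387,220),.01),('pink',(453,285),.01)]:
    print(n,onz(c,uv,z).round(3))
cal=arm.get_calibration('wrist'); T=np.array(cal['cam_to_world']); R=np.array(arm.current_tool_rot()); p=np.array(arm.current_ee_pos())
print('cam in tool',(R.T@(T[:3,3]-p)).round(4),(R.T@T[:3,:3]).round(3).tolist(),np.round(cal['intrinsics'],1).tolist(),cal['k1'])
a=cv2.resize(im[200:310,360:480],None,fx=3.3,fy=3.3,interpolation=3);b=cv2.resize(im[180:300,160:260],None,fx=3.0,fy=3.025,interpolation=3)
h=363;cv2.imwrite('pics/crop0.png',cv2.cvtColor(np.hstack([a[:h],b[:h]]),cv2.COLOR_RGB2BGR))
```

```text
stem [[0.6   0.048]]
pin [[ 0.595 -0.052]]
clip [[ 0.461 -0.285]]
fork [[0.518 0.35 ]]
nut [[0.62  0.341]]
gauge [[0.396 0.344]]
washer [[ 0.524 -0.369]]
cap [[0.698 0.316]]
oil [[ 0.69  -0.308]]
turq [[ 0.573 -0.198]]
pink [[ 0.37  -0.394]]
cam in tool [ 0.065  -0.0003 -0.1709] [[0.0, -0.972, -0.235], [1.0, 0.0, 0.001], [-0.0, -0.235, 0.972]] [[344.8, 0.0, 325.9], [0.0, 344.8, 236.3], [0.0, 0.0, 1.0]] -0.004759085825781478
```

View pics/crop0.png

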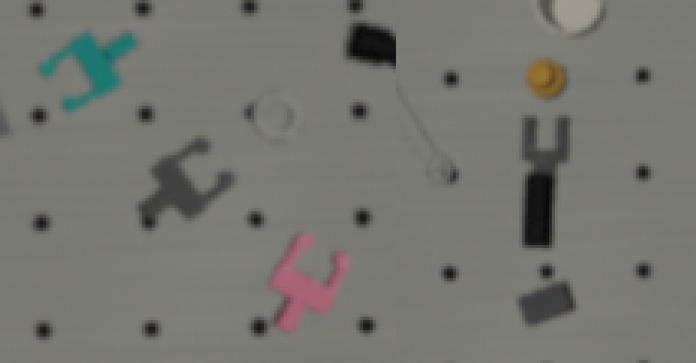

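The crop confirms it: the dark clip has its mouth towards the washer, and turquoise and pink are the decoys. The fork's prongs point at the brass post. Next I take close wrist views of the fork, valve and clip.

Run:
```python
from h import *
for n,p,y in[('wf',(.50,.345,.2),180),('wv',(.56,0,.24),180),('wc',(.44,-.275,.2),180)]:
    arm.move_to(p,down(y)); snap('wrist',n+'.png'); print(n,arm.current_t(),np.round(arm.current_joint_positions(),0))
a=cv2.imread('pics/wf.png');b=cv2.imread('pics/wv.png');d=cv2.imread('pics/wc.png')
s=lambda i:cv2.resize(i,(400,300))
cv2.imwrite('pics/m1.png',np.vstack([np.hstack([s(a),s(d)]),np.hstack([s(b),s(b)*0])]))
```

```text
wf 1.5 [ 29.  28.  81.   0.  72. -61.]
wv 2.875 [ -6.  22.  84.   0.  74. -96.]
wc 4.0833 [ -38.   21.   93.    0.   66. -129.]
```

View pics/m1.png

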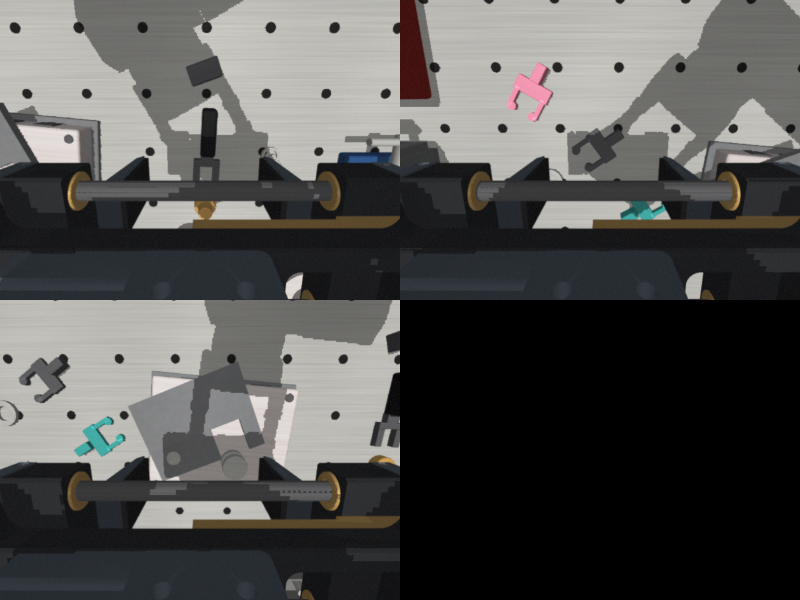

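The wrist views show three things, in full-size pixels. The fork handle is at about (333,210). The dark clip is lit at (72,125) in the valve view and shadowed at (320,235) in the clip view. The stem is at about (376,261), the pin at (277,253), and the plate is well open. The lower half of the frame is hidden by the gripper. Now I extract the shapes.

Run:
```python
from h import *
out=[]
def crop(fn,x0,y0,w,h,s,thr):
    im,c=load(fn); g=cv2.cvtColor(im,cv2.COLOR_RGB2GRAY); sub=g[y0:y0+h,x0:x0+w]
    m=(sub<thr).astype(np.uint8); n,l,st,ce=cv2.connectedComponentsWithStats(m)
    for i in range(1,n):
        if st[i,4]>300: print(fn,'comp',st[i].tolist(),(ce[i]+[x0,y0]).round(1))
    v=cv2.resize(cv2.cvtColor(im[y0:y0+h,x0:x0+w],cv2.COLOR_RGB2BGR),None,fx=s,fy=s,interpolation=2)
    v=cv2.convertScaleAbs(v,alpha=1.3,beta=15)
    for q in range(0,w,20): cv2.putText(v,str(x0+q),(q*s,8),0,.28,(0,0,255),1);cv2.line(v,(q*s,10),(q*s,14),(0,0,255),1)
    for q in range(0,h,20): cv2.putText(v,str(y0+q),(0,q*s+3),0,.28,(255,0,0),1);cv2.line(v,(18,q*s),(22,q*s),(255,0,0),1)
    return v
A=crop('wv',190,90,300,190,2,60); B=crop('wf',290,150,80,135,2.5 and 3,60); C=crop('wc',270,190,110,90,3,75)
D=crop('wv',15,75,110,90,2,90)
cv=np.zeros((600,800,3),np.uint8); cv[:380,:600]=A; cv[:380,600:800]=B[:380,:200]; cv[380:600,:330]=C[:220]; cv[400:580,340:560]=D
cv2.imwrite('pics/m2.png',cv)
```

```text
wv comp [0, 161, 49, 29, 1008] [217.8 267.8]
wv comp [224, 160, 55, 30, 997] [433.9 268.1]
wf comp [20, 23, 41, 112, 2683] [332.5 229.2]
wc comp [5, 8, 84, 77, 2345] [321.4 233.9]
wv comp [50, 12, 46, 78, 775] [ 93.9 118.9]
```

View pics/m2.png

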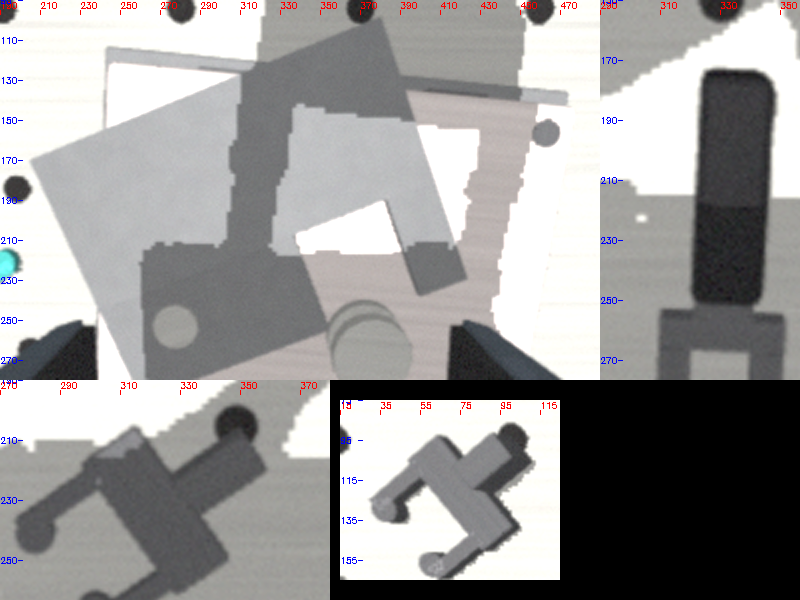

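Picked in the enlarged crop, full-size wv pixels:
- **Valve:** stem head (375.5,269.5), pin (277.5,253.5), block near edge (243.5,121) to (458.5,141.5).
- **Plate:** free corner (380,99), other corner (205,170).

In wf, the fork handle runs from (336.3,173.7) to (332.7,251). In wc, the clip tail runs from (354,213) to (333,228).

Run:
```python
from h import *
_,c=load('wv')
f=lambda u,z:onz(c,u,z)[0]
st,pn=f((375.5,269.5),.09),f((277.5,253.5),.068)
hd=lambda v:np.degrees(np.arctan2(v[1],v[0]))
print('stem',st.round(4),'pin',pn.round(4),np.linalg.norm(st-pn).round(4),'heading from pin-stem',hd(st-pn)-90)
L,R=f((243.5,121),.05),f((458.5,141.5),.05); print('block edge',L.round(4),R.round(4),np.linalg.norm(L-R).round(4),hd(R-L)-90)
fc,oc,c3=f((380,99),.062),f((205,170),.062),f((423.5,229),.062)
print('plate fc',fc.round(4),'oc',oc.round(4),np.linalg.norm(fc-oc).round(4),'heading',hd(fc-oc)-90,hd(c3-fc),np.linalg.norm(c3-fc).round(4),'pin from fc', )
th=np.radians(hd(fc-oc)-90);Rm=np.array([[np.cos(th),-np.sin(th)],[np.sin(th),np.cos(th)]]);print('pin from corner',(fc-Rm@[-.105,.150]).round(4))
_,c=load('wf'); b,fr=f((336.3,173.7),.046),f((332.7,251),.046); print('fork back',b.round(4),'front',fr.round(4),np.linalg.norm(b-fr).round(4),hd(fr-b))
y=[f((309.7,254),.014),f((351.7,254.5),.014)];print('yoke back z14',np.round(y,4).tolist())
_,c=load('wc'); e,b=f((354,212.8),.02),f((333.3,228.3),.02);m=f((330.5,227.2),.009); q1,q2=f((315,206),.009),f((346,248.3),.009)
print('clip tail end',e.round(4),'base',b.round(4),np.linalg.norm(e-b).round(4),hd(b-e),'bridge back mid',m.round(4),np.linalg.norm(q1-q2).round(4),hd(q2-q1)+90,hd(q2-q1)-90)
```

```text
stem [0.6057 0.0495] pin [ 0.596  -0.0493] 0.0992 heading from pin-stem -5.649069686014499
block edge [ 0.4638 -0.0814] [0.4833 0.1348] 0.2171 -5.136860526572704
plate fc [0.4448 0.0521] oc [ 0.5113 -0.1195] 0.1841 heading 21.187085702058184 21.523746598785767 0.1359 pin from fc
pin from corner [ 0.5969 -0.0498]
fork back [0.453  0.3551] front [0.5276 0.3521] 0.0747 -2.2748195607737673
yoke back z14 [[0.5402, 0.328], [0.5407, 0.3733]]
clip tail end [ 0.4355 -0.2456] base [ 0.4518 -0.2668] 0.0268 -52.38593354858533 bridge back mid [ 0.453  -0.2696] 0.0572 125.80866000846336 -54.191339991536644
```

The measurements are consistent: valve heading about -5.3°, plate open about 0.465 rad. Now I push the plate home, watching the force.

```bash
cat >> h.py <<'E'
V=np.radians(-5.3); P=np.array([.5965,-.0495])
def rot(a): return np.array([[np.cos(a),-np.sin(a)],[np.sin(a),np.cos(a)]])
E
python3 - <<'E'
from h import *
t0=arm.current_t()
arm.grip(0.0)
c=lambda th,off: P+rot(V+th)@[-.105-off,.135]
O=down(183)
a=c(.49,.045)
arm.move_to((*a,.13),O); arm.move_l((*a,.054),feed=.2)
f0=np.array(arm.current_force())
arm.move_l((*c(.47,.020),.054),feed=.1)
th=.47; log=[]
while th>-.06:
    th-= .04 if th>.1 else .008
    arm.move_l((*c(th,.016),.054),feed=.12)
    f=np.array(arm.current_force())-f0; F=-f[:2]@rot(V+th)[:,0]; log.append((round(th,3),round(float(F),1)))
    if F>14 and th<.12: break
print(log[-14:],log[:6])
arm.sleep(.1)
arm.move_l((*c(th,.05),.054),feed=.15); p=np.array(arm.current_ee_pos())
arm.move_l((p[0],p[1],.24),feed=.3)
snap('wrist','wv2.png'); print(t0,arm.current_t())
a=cv2.imread('pics/wv2.png');cv2.imwrite('pics/v2.png',a[60:480])
E
```

```text
[(0.23, -0.4), (0.19, -0.6), (0.15, -0.9), (0.11, -0.4), (0.07, 0.1), (0.062, -0.1), (0.054, 0.5), (0.046, 0.1), (0.038, -0.2), (0.03, -0.4), (0.022, 3.5), (0.014, 6.3), (0.006, 11.1), (-0.002, 14.0)] [(0.43, -0.1), (0.39, -0.1), (0.35, 0.2), (0.31, -0.7), (0.27, -0.3), (0.23, -0.4)]
4.0833 13.6083
```

View pics/v2.png

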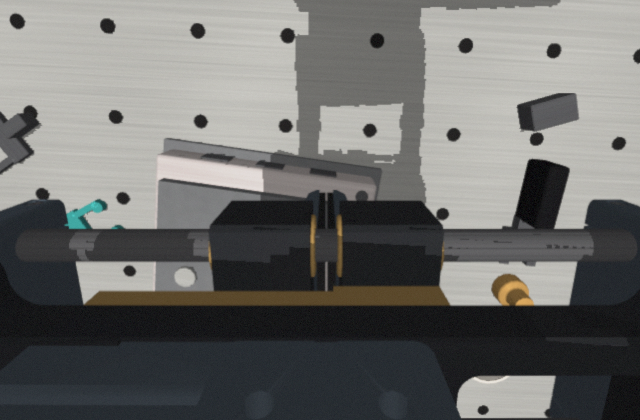

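The plate looks nearly home, with its near edge at rows 240–255 of this crop. I fit its edges numerically against the block's edge.

Run:
```python
from h import *
im,c=load('wv2'); g=cv2.GaussianBlur(cv2.cvtColor(im,cv2.COLOR_RGB2GRAY),(3,3),0).astype(int)
print([g[150+60-60:320,u].tolist()[40:] for u in (180,)])
def edge(cols,lo,hi,sign):
    out=[]
    for u in cols:
        d=np.diff(g[lo(u):hi(u),u])*sign; out.append((u,lo(u)+d.argmax()+.5))
    return np.array(out,float)
hd=lambda e,z:(lambda p:(np.degrees(np.arctan(np.polyfit(p[:,1],p[:,0],1)[0])),p[len(p)//2]))(onz(c,e,z))
pe=edge(range(170,210,2),lambda u:225,lambda u:255,-1); be=edge(range(170,260,4),lambda u:195,lambda u:230,1)
print(pe[::4].tolist(),be[::5].tolist()); print('plate dx/dy deg',hd(pe,.062),'block',hd(be,.05))
rows=[(v,150+np.diff(g[v,150:175]).argmin()+.5,) for v in range(250,340,6)];print(rows)
```

```text
[[190, 191, 189, 187, 187, 189, 190, 185, 165, 128, 105, 111, 124, 128, 128, 129, 129, 129, 128, 122, 110, 103, 104, 105, 104, 107, 124, 155, 184, 201, 209, 213, 215, 215, 214, 214, 212, 210, 210, 210, 210, 211, 211, 212, 213, 213, 214, 215, 213, 189, 136, 84, 69, 88, 113, 125, 126, 125, 125, 126, 126, 127, 126, 126, 127, 127, 127, 127, 127, 127, 127, 127, 127, 127, 128, 128, 129, 128, 128, 127, 127, 127, 127, 126, 127, 128, 128, 128, 129, 130, 130, 130, 129, 128, 129, 129, 129, 123, 101, 68, 49, 47, 49, 52, 53, 52, 52, 53, 54, 56, 56, 56, 56, 58, 58, 57, 56, 56, 56, 57, 58, 58, 57, 56, 55, 54, 55, 55, 55, 55]]
[[170.0, 238.5], [178.0, 239.5], [186.0, 240.5], [194.0, 241.5], [202.0, 243.5]] [[170.0, 215.5], [190.0, 218.5], [210.0, 221.5], [230.0, 224.5], [250.0, 227.5]]
plate dx/dy deg (np.float64(5.362084008011803), array([ 0.4878474 , -0.04114908])) block (np.float64(5.341309631415638), array([ 0.46777425, -0.01940856]))
[(250, np.float64(157.5)), (256, np.float64(157.5)), (262, np.float64(157.5)), (268, np.float64(157.5)), (274, np.float64(156.5)), (280, np.float64(156.5)), (286, np.float64(156.5)), (292, np.float64(168.5)), (298, np.float64(151.5)), (304, np.float64(151.5)), (310, np.float64(153.5)), (316, np.float64(163.5)), (322, np.float64(155.5)), (328, np.float64(155.5)), (334, np.float64(154.5))]
```

The plate's edge is parallel to the block's edge (5.36° vs 5.34°), so it is home. Next I grip the clip by its tail, check from near, and lay it on the plate.

```bash
cat >> h.py <<'E'
S=np.array([.6057,.0498])
E
python3 - <<'E'
from h import *
h=-53.2; u=np.array([np.cos(np.radians(h)),np.sin(np.radians(h))])
g=np.array([.4525,-.268])-.020*u
O=down(h+180)
arm.move_to((*g,.14),O); arm.grip(.05)
arm.move_l((*g,.003),feed=.15); arm.grip(0.0)
print('w',arm.current_width(),arm.current_grasp_force(),arm.current_t())
arm.move_l((*g,.14),feed=.25)
print('w',arm.current_width(),arm.current_t())
p=S+rot(V)@[-.050-.060,0]
O2=down(np.degrees(V)+180)
arm.move_to((*p,.15),O2); arm.move_l((*p,.0655),feed=.12)
print(np.round(arm.current_force(),1),arm.current_width(),arm.current_ee_pos())
arm.grip(.05); arm.move_l((*p,.15),feed=.25)
q=S+rot(V)@[.04,0]
arm.move_to((*q,.20),O2); snap('wrist','wv3.png'); print(arm.current_t())
cv2.imwrite('pics/v3.png',cv2.resize(cv2.imread('pics/wv3.png')[40:300,160:500],None,fx=2,fy=2))
E
```

```text
w 0.015821699623277317 29.961825013160706 17.5333
w 0.015913443680107248 18.2333
[-0.6  0.1 -1.1] 0.015764983464818944 [0.49628908 0.05947759 0.06537413]
22.1917
```

View pics/v3.png

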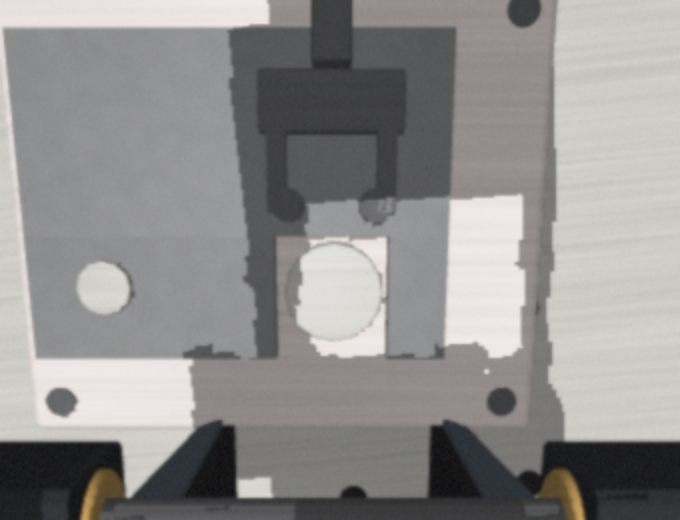

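The clip lies on the plate with its mouth towards the stem. The stem head is at crop (334,291) and the bridge's back edge is midway at (331,69). The plate is home with its notch round the stem. Now I compute the offsets.

Run:
```python
from h import *
_,c=load('wv3'); F=lambda x,y,z:(onz(c,(160+x/2,40+y/2),z)[0]-S)@rot(V)*1000
for n,a in dict(stem=(334,291,.09),pin=(104,287,.068),bb_l=(259,69,.071),bb_r=(406,70,.071),bf_l=(260,132,.071),bf_r=(404,132,.071),tail=(331.5,50,.082),ltip=(287,220,.071),rtip=(378,222,.071),pl=(5,28,.062),pr=(456,28,.062)).items(): print(n,F(*a).round(1))
```

```text
stem [-1.   0.5]
pin [ -0.8 -99.2]
bb_l [-87.7 -29.6]
bb_r [-87.3  29.3]
bf_l [-63.8 -29.7]
bf_r [-63.9  29.1]
tail [-92.1  -0.5]
ltip [-29.  -19.2]
rtip [-28.2  19. ]
pl [-105.1 -133.6]
pr [-105.    50.2]
```

The clip is centred to within 1 mm, about 47 mm short of its seat. Next I take the fork and push along the valve's +x.

Run:
```python
from h import *
h=-1.9; g=np.array([.497,.3527]); O=down(h+180); O2=down(np.degrees(V)+180)
arm.move_to((*g,.16),O); arm.grip(.06)
arm.move_l((*g,.006),feed=.15); arm.grip(0.0)
print('w',arm.current_width(),arm.current_t())
arm.move_l((*g,.16),feed=.25)
at=lambda tip,z:(*(S+rot(V)@[tip-.090,0]),z)
arm.move_to(at(-.135,.14),O2); arm.move_l(at(-.135,.0705),feed=.15)
print('w',arm.current_width(),arm.current_t())
f0=np.array(arm.current_force()); ax=rot(V)[:,0]; log=[]
arm.move_l(at(-.092,.0705),feed=.08)
x=-.092; pk=0
while x<-.030:
    x+=.003 if x<-.065 else .0015
    arm.move_l(at(x,.0705),feed=.05)
    F=-float((np.array(arm.current_force())-f0)[:2]@ax); tip=float((np.array(arm.current_ee_pos())[:2]-S)@ax)+.09
    pk=max(pk,F); log.append((round(x*1e3,1),round(tip*1e3,1),round(F,1)))
    if F>28 : break
print(log,arm.current_t(),arm.current_width())
```

```text
w 0.023883150087887883 25.6833
w 0.023952146545528404 28.2333
[(-89.0, -89.1, 0.2), (-86.0, -85.8, -0.2), (-83.0, -82.7, 0.3), (-80.0, -79.7, 0.7), (-77.0, -76.7, 0.6), (-74.0, -73.7, 0.2), (-71.0, -70.7, 0.5), (-68.0, -67.7, 0.0), (-65.0, -65.8, 3.9), (-63.5, -65.2, 9.5), (-62.0, -64.7, 13.0), (-60.5, -63.7, 15.8), (-59.0, -62.4, 17.3), (-57.5, -60.7, 15.2), (-56.0, -58.6, 11.6), (-54.5, -56.3, 8.3), (-53.0, -54.2, 6.4), (-51.5, -52.0, 4.1), (-50.0, -49.6, 1.7), (-48.5, -47.9, 0.8), (-47.0, -46.6, -0.1), (-45.5, -45.2, -0.1), (-44.0, -43.8, 0.7), (-42.5, -42.3, 0.6), (-41.0, -41.8, 5.4), (-39.5, -41.7, 10.9), (-38.0, -41.5, 17.3), (-36.5, -41.3, 23.1), (-35.0, -41.0, 27.2), (-33.5, -40.6, 31.1)] 36.425 0.02356013763954148
```

The force peaked at 17 N, dropped to zero, then hit a hard stop at tip -41 mm. That is the snap followed by full seating. Now I back out, put the fork back in its old place and check.

Run:
```python
from h import *
h=-1.9; g=np.array([.497,.3527]); O=down(h+180); O2=down(np.degrees(V)+180)
at=lambda tip,z:(*(S+rot(V)@[tip-.090,0]),z)
arm.move_l(at(-.137,.0705),feed=.12); arm.move_l(at(-.137,.15),feed=.2)
arm.move_to((*g,.15),O); arm.move_l((*g,.03),feed=.2)
arm.move_l((*g,.0062),feed=.05); print(np.round(arm.current_force(),1),arm.current_width())
arm.grip(.05); arm.move_l((*g,.16),feed=.2)
q=S+rot(V)@[.04,0]
arm.move_to((*q,.20),O2); snap('wrist','wv4.png')
arm.move_to((.6,.30,.22),down(180)); snap('wrist','wf4.png'); snap('scene','sc4.png'); print(arm.current_t())
a=cv2.imread('pics/wv4.png')[40:300,160:500]; b=cv2.imread('pics/wf4.png')[0:300,160:560]
s=cv2.imread('pics/sc4.png')[200:400,220:520]
cv=np.zeros((600,800,3),np.uint8); cv[:312,:408]=cv2.resize(a,(408,312)); cv[:294,408:800]=cv2.resize(b,(392,294)); cv[312:592,:420]=cv2.resize(s,(420,280)); cv2.imwrite('pics/m4.png',cv)
```

```text
[ 0.9  0.2 -3.4] 0.023700137636221634
44.475
```

View pics/m4.png

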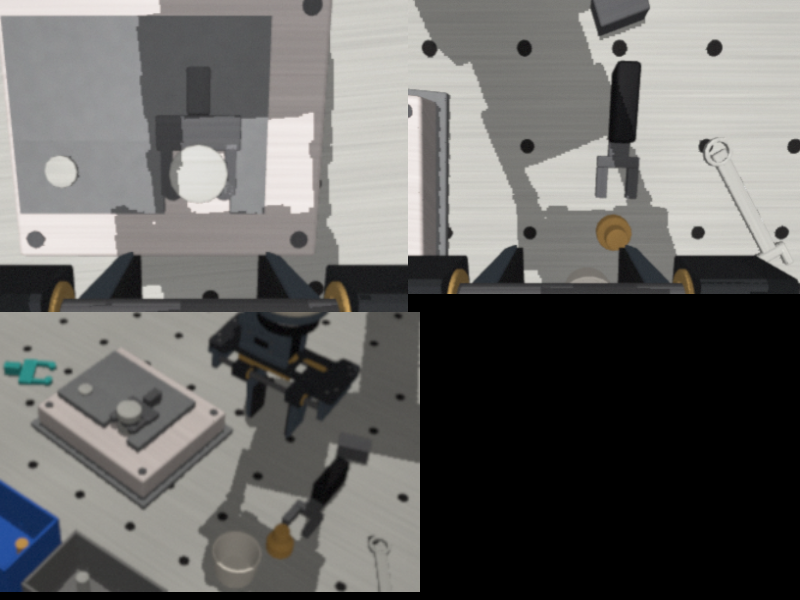

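The clip is round the stem with its bridge against the head. The fork stands flat on the bench behind the brass post, and the bystanders are where they were. One numeric check, then I hand in.

Run:
```python
from h import *
_,c=load('wv4'); F=lambda x,y,z:(onz(c,(160+x/1.2,40+y/1.2),z)[0]-S)@rot(V)*1000
r={n:F(*a) for n,a in dict(stem=(199,174,.09),bbl=(156,116,.071),bbr=(242,117,.071),tailend=(198,67,.082)).items()}
print({k:v.round(1).tolist() for k,v in r.items()})
d=(r['bbl'][0]+r['bbr'][0])/2-r['stem'][0]; print(d)
if abs(d+40)<3: arm.sign_off(); print('signed off',arm.current_t())
```

```text
{'stem': [-0.6, 0.8], 'bbl': [-39.0, -29.2], 'bbr': [-38.5, 30.7], 'tailend': [-69.4, 0.1]}
-38.116608784610385
the job is handed in; nothing more can be done
the job is handed in; nothing more can be done
```

The job is handed in after about 44 s of the allowed 72 s, no verdict shown: plate home, clip seated in the groove to within about 2 mm as measured from the wrist picture (limit 3 mm), fork flat on the bench in its old place.

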